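# Clamp a carrot for peeling

## Task

Lay the standing carrot on its side in the cradle of the peeling clamp, let go of it, then pump the clamp's trigger, without pushing the sliding jaw itself, until the jaw pad holds the carrot against the end plate. Finish while still holding the trigger pulled, so that the spring pad stays pressed in about 8 mm: a firm grip, but never so hard that the carrot is crushed (pad pressed in 16 mm or more). Leave the other vegetables where they are.

Things in the scene. Friction and masses are not known exactly. Their poses are not given: they have to be found in the camera images.
- carrot: Thick trimmed carrot, 120 mm long, 155 g or so: a 40 mm round cylinder for 104 mm from its cut foot, then a shoulder narrowing to 26 mm at the crown. It starts standing upright on the counter on its foot. Origin at the centre of the foot, z along the carrot from foot to crown. Either end may point to the jaw.
- carrot_mid (a point): The middle of the carrot, on its axis, 60 mm from either end.
- clamp: The peeling clamp, fixed to the counter: a bamboo board 400 x 110 mm, 18 mm thick, with red corners. Origin on its underside (counter height), x along the clamp from the handle end (-x) to the fixed end plate (+x), z up. Order along +x: grip post, trigger, jaw, cradle, end plate. A grey housing (x -192 to -98 mm, 38 mm wide, top at z = 106 mm) stands under post and trigger.
- cradle (a point): Where the carrot's middle is when it lies in the cradle against the end plate, 55 mm above the counter; x as the clamp's, along the carrot. Two 90 degree V saddles, 10 mm long, stand 32 mm either side of this point along x; their tops are 7 mm below the carrot's axis, 48 mm apart; the board is 37 mm below the axis. carrot_mid may be up to 30 mm from here towards -x when laid.
- end_plate: Fixed upright steel plate that takes the carrot's far end: its face is 60 mm beyond cradle along the clamp's +x; 56 mm wide, its top 66 mm above the counter. (Origin: the same as clamp's.)
- jaw (a joint): Travel of the sliding jaw towards the end plate (m), 0 fully back to 0.095. At 0 the free pad is 195 mm from the end plate; it starts 0 to 30 mm forward. Only the trigger moves it. A drag of 4 N keeps it when the trigger goes back, but a pad pressed harder than that pushes jaw and trigger back as the trigger is let go: a firm grip lasts only while the trigger is held. 
- jaw_plate: The jaw's steel plate, 50 mm wide, from 28 to 78 mm above the counter; its front is 41 mm behind the pad's front when the pad is free. (Origin: the same as clamp's when the jaw is at 0.)
- pad (a joint): How far the jaw's spring pad is pressed in (m), 0 free to 0.025. The spring is 3 N per mm, so it shows the force on the carrot: 0.008 is 24 N.
- pad_face: The rubber face of the pad, 50 mm wide, 36 mm high, centred 55 mm above the counter. (Origin: the same as clamp's when the jaw is at 0 and the pad free.)
- pad_front (a point): Centre of the pad's front face, the one that meets the carrot.
- trigger (a joint): Angle of the trigger lever (rad), 0 at rest (leaning 0.24 rad to the clamp's +x) to 0.48 fully pulled towards the grip post. It turns about a pin along the clamp's y at x = -130, z = 100 mm of clamp. A spring (2 N at the grip point) returns it; a ratchet with 6 mm teeth then slips over the bar. A full pull moves the jaw 12 to 19 mm; force at the grip point: 0.6 times the pad's plus 4 N.
- trigger_bar: The trigger's black bar, 12 mm thick along the clamp's x, 24 mm wide along y, upright, reaching 90 mm above the pin; free space in front of it (+x) above the housing. At rest trigger and grip post together measure 68 mm over their outer faces at the grip point, 34 mm when fully pulled. Origin at the pin, z up along the bar.
- grip_post (a point): Middle of the fixed upright grip post behind the trigger, on its axis 170 mm above the counter; the post is 14 mm thick along the clamp's x, 26 mm wide, its top 191 mm above the counter.
- trigger_grip (a point): Grip point: middle of the trigger's front face (the one looking to the clamp's +x), 70 mm above the pin. Pulling it towards the clamp's -x by about 33 mm is one full stroke.
- onion: Half an onion lying cut face down, 88 mm across, 47 mm high; origin at the centre of its underside. Leave it alone.
- pepper: Bell pepper standing upright, 80 mm across, 90 mm high with its stem; origin at the centre of its underside. Leave it alone.
- broccoli: Broccoli floret standing on its stem, 78 mm across, 77 mm high; origin at the centre of its underside. Leave it alone.

How it is judged:
On the way, in this order (a step that is already met when the one before it is completed fails the run):
1. the carrot lies on its side on both saddles of the cradle, let go, with the pad not yet on it (angle between the z axis of carrot and the x axis of cradle, either way round below 0.1 rad and y of carrot_mid in the frame of cradle between -0.006 and 0.006 m and z of carrot_mid in the frame of cradle between -0.006 and 0.006 m and contact force between each of the arm, the fingers and carrot below 0.3 N and x of carrot_mid in the frame of cradle between -0.035 and 0.006 m and contact force between pad_face and carrot below 0.5 N), for 0.2 s.
2. the trigger has brought the pad against the carrot (contact force between pad_face and carrot above 2 N and value of joint trigger above 0.05 rad), for 0.1 s.
At the end, for the whole second after the job is handed in: Carrot along the cradle (0.1 rad, 6 mm across and in height, 8 mm along), still, not touched by the robot, pressed by the pad with 12 to 40 N (pad in 4 to 13.5 mm) against the end plate (over 8 N), while the fingers hold the trigger pulled (over 3 N, over 0.05 rad) (angle between the z axis of carrot and the x axis of cradle, either way round below 0.1 rad and y of carrot_mid in the frame of cradle between -0.006 and 0.006 m and z of carrot_mid in the frame of cradle between -0.006 and 0.006 m and contact force between each of the arm, the fingers and carrot below 0.3 N and x of carrot_mid in the frame of cradle between -0.008 and 0.008 m and contact force between pad_face and carrot between 12 and 40 N and value of joint pad between 0.004 and 0.0135 m and contact force between end_plate and carrot above 8 N and contact force between the fingers and trigger_bar above 3 N and value of joint trigger between 0.05 and 0.5 rad and linear speed of carrot below 0.02 m/s); the arm keeps its last pose, push and grip.
It fails at once if the carrot is crushed (pad force over 50 N) (contact force between pad_face and carrot above 50 N).
It fails at once if the robot pushes the sliding jaw or its pad itself (contact force between any of the arm, the fingers and jaw_plate above 3 N or contact force between any of the arm, the fingers and pad_face above 3 N).
It fails at once if another vegetable is moved by more than 40 mm (distance of any of onion, pepper, broccoli from where it was at the start of the episode above 0.04 m).
It also fails if it takes over 58 s, if anything falls off the work surface, if the arm or the gripper's body presses on something with over 40 N, if the wrist force passes 120 N, or if a joint passes its speed limit or range.

## Robot

A 6-joint arm with a two-finger parallel gripper is mounted at the origin on the work surface. World frame = base frame: x ahead of the robot, y to its left, z up, the work surface at z = 0. Lengths are in m, angles in rad, forces in N, time in s.
With the tool pointing down it reaches from about 0.35 to 0.775 m from the base axis. Payload 5.5 kg.
Tool frame: the origin (TCP) lies between the finger pads; the fingertips stand 19 mm ahead of it and the grasp point (between the pads) is the TCP; z points along the fingers, y is the line along which they close (so a half turn about z gives the same grasp; the last joint's range is limited). The gripper opens to 85 mm and grips with 20 to 120 N. Pads are 22 mm wide; open, the fingers measure 114 mm over their backs; the gripper's body (76 mm by 85 mm) begins 54 mm behind the grasp point. The pads swing forward as they close: fully open they stand 13 mm farther back than shut.
Start: joints at [-1.32, 0.313, 0.046, 1.304, 0, 1.431], TCP at [0.219, -0.532, 0.25] pointing down, gripper open.
Joint ranges: [-2.76, 2.76], [-0.86, 1.69], [-1.03, 1.26], [-2.2, 2.34], [-1.47, 1.5], [-3.14, 3.14]. Speed limits (rad/s): [2.57, 2.57, 3.14, 3.14, 3.14, 3.14].

## Interface

Orientations are given as a unit quaternion [w, x, y, z].
In Python, from workcell import env gives the robot as it stands.
- The arm moves only by the tool carry_out, never from a script. Its argument "increments" is a list that holds one entry, the list of rows, each a list of 6 numbers: the shift along the tool's x, y, z each as a share of 50 cm, from -1 to 1, then the turn, a rotation vector about the tool's x, y, z each as a share of 2 pi rad, from -1 to 1. In form: [[[x, y, z, ax, ay, az], ...]]. A call has 1 to 5 rows; each row is the pose to reach, as a shift and turn from the pose commanded when the call began, along the tool's axes at that moment, turning the shorter way round; what a row does not reach only later rows make up. A row lasts 1/8 s, in which the tool goes at most 62.5 mm and 10.7 degrees, less where a joint would pass 70% of its speed; a pose out of reach is approached as far as the arm can. A call with a number of a shift or a turn outside -1 to 1 is refused whole. A call with a gripper value outside its range is refused whole. "jaw" is the closure, from 0 (fully open) to 1 (shut), set as the call begins (left out, the last holds). The fingers move at their own pace and stop on an object; "squeeze" is the grip in N (left out, the last holds). Time passes only in rows, so rows that repeat a pose let the fingers close. It gives the time, the measured TCP pose, the force, the opening and the grip force at its end, in the units of the state.
- env.get_state(): the state, without advancing time (a new reading comes with each control period).
- env.read_camera(name): name is "side" or "top"; returns a dict with "frame" (384x512x3 uint8, blue, green, red), "z_map" (384x512 float32, m along the optical axis (not along the pixel's ray), 0 where there is no reading), "intrinsics" (3x3 intrinsics, pixels), "k1" (the pictures are not rectified: a ray, as slopes to the right and down, at radius r is drawn at 1 + k1 r^2 times it, then the intrinsics apply), "R" (3x3) and "t" (3): a world point X has camera coordinates R X + t. Camera axes: x right, y down, z forward; pixel columns grow to the right and rows downward; lengths in m; the calibration is good to about 2 mm. A picture is of the moment at which its call begins.
- env.hand_in(): hands the job in; it is judged then, once.
Trained networks look in the newest picture that a camera, given by its name, has taken for a name from the list of things; names that differ only in an ending like _2 or _b are one class to them, and where a whole thing is asked for, a point or a joint stands for the part that bears it (a point fixed in the world has none). Each returns a list of dicts, best first, with "score" (0 to 1); they miss things now and then, are a little off and sometimes report something else, mostly with a low value. They report only what shows in the picture. A call takes as long as a camera call.
- env.find_in(camera, name): "position" ([x, y, z] in m, in world coordinates, good to about 4 mm: the middle of the surface that is visible of it).
The state is a dict: "clock": time; "joint_pos": joint angles; "qvel": joint speeds; "tau": joint torques, N m; "tcp_pos": TCP position; "orientation": TCP orientation; "wrist_force": force on the tool from outside, world axes, zero at the start; "ft_torque": the same for the moment, N m; "finger_gap": finger opening in m; "grip_force": force on a finger pad.
Only numpy, scipy, OpenCV 4.12 (cv2) and the standard library are available. Lean on these libraries where they do the work, as an engineer would, in place of code of your own. Each camera call takes 0.05 s, during which the arm holds its last target. There are 200 camera calls.

## Working session

There is one attempt and no reset: what is moved stays moved. The work goes in short steps, Python scripts to look and compute and a tool call to move; the robot and the scene stay as the last step left them, time stands still between calls to the robot, and variables do not carry over. Pictures are saved under pics/ and viewed, at most 10 in all, crops included, and the job is handed in when it is done.

Besides the shell and the picture viewer there is one more tool, called after "Emit:" as name(argument=value, ...) on one line, values as JSON. carry_out: Moves the arm, as the interface text tells. Its arguments: {"type":"object","properties":{"increments":{"type":"array","items":{"type":"array","items":{"type":"array","items":{"type":"number","minimum":-1,"maximum":1}}}},"jaw":{"type":"number"},"squeeze":{"type":"number"}},"required":["increments"]}

```bash
ls; mkdir -p pics; python3 - <<'E'
from workcell import env
import cv2
s=env.get_state();print({k:(v if isinstance(v,(int,float)) else [round(float(a),4) for a in v]) for k,v in s.items()})
for c in ("side","top"):
    r=env.read_camera(c);cv2.imwrite(f"pics/{c}0.png",r["frame"])
    print(c,r["R"],r["t"])
    for n in ("carrot","clamp","end_plate","jaw_plate","pad_face","trigger_bar","grip_post","onion","pepper","broccoli"):
        print(n,[([round(float(a),3) for a in d["position"]],round(d["score"],2)) for d in env.find_in(c,n)[:2]])
E
```

```text
pics
{'clock': 0.0, 'joint_pos': [-1.3196, 0.314, 0.045, 1.3036, -0.0, 1.4312], 'qvel': [-0.003, -0.0003, 0.0, -0.0016, -0.0009, 0.0004], 'tau': [-0.001, -48.0626, 29.8533, 0.0193, -0.0002, -0.0], 'tcp_pos': [0.2189, -0.5312, 0.2494], 'orientation': [-0.0009, 0.981, 0.1942, -0.0001], 'wrist_force': [0.5398, -0.7917, 0.5005], 'ft_torque': [-0.0689, 0.0372, 0.0195], 'grip_force': 0.0, 'finger_gap': 0.08545640399664726}
side [[ 0.99388517 -0.10906248 -0.01725265]
 [-0.07924397 -0.59571093 -0.79928023]
 [ 0.07689389  0.79575993 -0.6007108 ]] [-0.58227897  0.18692999  0.94020015]
carrot [([0.427, -0.122, 0.076], 0.76)]
clamp [([0.552, -0.103, 0.017], 0.96)]
end_plate [([0.564, 0.163, 0.049], 0.72)]
jaw_plate [([0.553, -0.11, 0.172], 0.35), ([0.55, -0.105, 0.018], 0.23)]
pad_face [([0.541, -0.033, 0.061], 0.52)]
trigger_bar [([0.557, -0.107, 0.174], 0.76)]
grip_post [([0.554, -0.106, 0.017], 0.96), ([0.464, 0.307, 0.028], 0.2)]
onion [([0.462, 0.309, 0.029], 0.59)]
pepper [([0.74, -0.158, 0.065], 0.67), ([0.547, -0.161, 0.047], 0.62)]
broccoli [([0.734, 0.054, 0.063], 0.58)]
top [[ 0.01197157 -0.99976359  0.01815053]
 [-0.98257576 -0.01512886 -0.18524576]
 [ 0.18547656 -0.01561659 -0.98252459]] [0.07103952 0.59696759 0.99800893]
carrot [([0.726, 0.07, 0.071], 0.74), ([0.429, -0.096, 0.112], 0.64)]
clamp [([0.551, 0.006, 0.021], 0.92), ([0.553, -0.071, 0.052], 0.73)]
end_plate [([0.558, 0.168, 0.066], 0.71)]
jaw_plate []
pad_face [([0.554, -0.025, 0.075], 0.41)]
trigger_bar [([0.549, -0.099, 0.184], 0.59)]
grip_post [([0.551, 0.009, 0.018], 0.91)]
onion [([0.459, 0.329, 0.037], 0.93), ([0.558, 0.005, 0.019], 0.16)]
pepper [([0.744, -0.133, 0.066], 0.71)]
broccoli [([0.727, 0.071, 0.069], 0.61)]
```

View pics/side0.png

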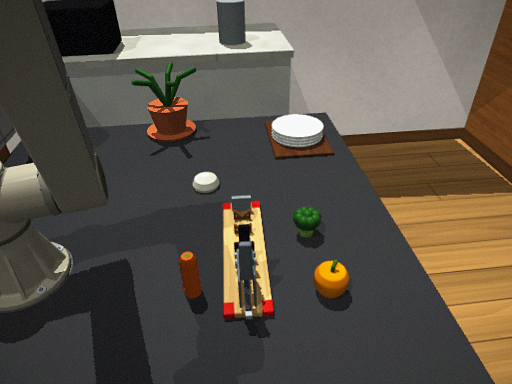

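View pics/top0.png

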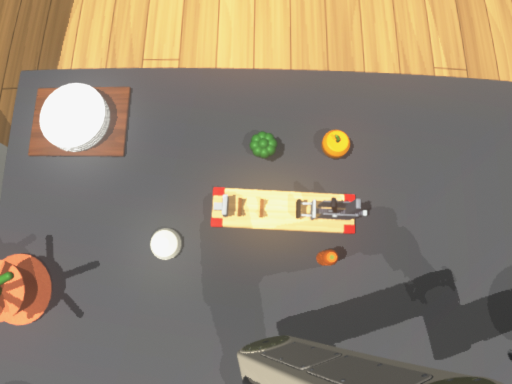

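The side view shows the carrot at (190,275) and the clamp from (248,310) at the handle to (242,200) at the end plate. In the top view the carrot is at (327,257), and the clamp's red corners are at (218,191), (217,222), (348,197) and (349,229). The clamp's +x points along about world +y. Next I'll measure precisely.

```bash
cat > h.py <<'E'
from workcell import env
import numpy as np, cv2
def cloud(c):
    r=env.read_camera(c);K=np.array(r["intrinsics"]);Z=r["z_map"]
    v,u=np.mgrid[:384,:512];xd=(u-K[0,2])/K[0,0];yd=(v-K[1,2])/K[1,1];x,y=xd.copy(),yd.copy()
    for _ in range(10):
        f=1+r["k1"]*(x*x+y*y);x,y=xd/f,yd/f
    P=np.stack([x*Z,y*Z,Z],-1);W=(P-r["t"])@r["R"]
    W[Z==0]=np.nan
    return r,W
def raypt(r,W): pass
E
python3 - <<'E'
from h import *
np.set_printoptions(precision=4,suppress=True)
for c in("top","side"):
    r,W=cloud(c);hsv=cv2.cvtColor(r["frame"],cv2.COLOR_BGR2HSV);H,S,V=cv2.split(hsv)
    x,y,z=W[...,0],W[...,1],W[...,2]
    box=(x>.45)&(x<.66)&(y>-.3)&(y<.3)
    # board: top plane z~.018
    m=box&(z>.010)&(z<.026)
    P=W[m][:,:2].astype(np.float32);print(c,"board",cv2.minAreaRect(P),np.median(z[m]),len(P))
    red=((H<4)|(H>176))&(S>200)&(V>120)&box&(z<.03)
    n,l,st,ce=cv2.connectedComponentsWithStats(red.astype(np.uint8))
    for i in range(1,n):
        if st[i,4]>20: print("red",ce[i],st[i,4],np.nanmean(W[l==i],0))
    m=(x>.36)&(x<.5)&(y>-.2)&(y<-.05)&(z>.015)
    Q=W[m];print("carrot n",len(Q),np.median(Q,0),Q[:,2].max())
    for a,b in((.02,.05),(.05,.08),(.08,.1),(.112,.13)):
        q=Q[(Q[:,2]>a)&(Q[:,2]<b)]
        if len(q)>8:
            p=[]
            print(a,b,len(q),q.mean(0),q.min(0),q.max(0))
            if b<.105:
                from scipy.optimize import least_squares
                print(least_squares(lambda k:np.hypot(*(q[:,:2]-k).T)-.02,q.mean(0)[:2]+[-0.0,.01],loss="soft_l1",f_scale=.002).x)
    # clamp structures profile along y
    for a,b in((.13,.2),(.06,.12),(.03,.06)):
        m=box&(z>a)&(z<b);q=W[m];print("layer",a,b,len(q))
        h,e=np.histogram(q[:,1],np.arange(-.25,.25,.01))
        for k in range(len(h)):
            if h[k]>2:
                s=q[(q[:,1]>=e[k])&(q[:,1]<e[k+1])];print("  y%.3f n%d x %.3f..%.3f zmax %.3f"%(e[k],h[k],s[:,0].min(),s[:,0].max(),s[:,2].max()))
E
```

```text
top board ((0.5509539246559143, 0.054601460695266724), (0.15499573945999146, 0.5011420845985413), 5.028171062469482) 0.017797952896958364 4375
carrot n 330 [ 0.4276 -0.0973  0.1072] 0.12413967174320749
0.02 0.05 32 [ 0.4361 -0.0976  0.0332] [ 0.4083 -0.1858  0.0203] [ 0.4994 -0.0827  0.0498]
[ 0.4271 -0.1031]
0.05 0.08 29 [ 0.4228 -0.0868  0.0649] [ 0.4081 -0.095   0.0501] [ 0.4443 -0.0828  0.0782]
[ 0.4186 -0.068 ]
0.08 0.1 22 [ 0.4258 -0.0866  0.0903] [ 0.408  -0.0949  0.0805] [ 0.4435 -0.0827  0.0988]
[ 0.4261 -0.0677]
0.112 0.13 133 [ 0.4258 -0.102   0.1185] [ 0.4103 -0.1192  0.112 ] [ 0.4427 -0.0877  0.1241]
layer 0.13 0.2 190
  y-0.170 n5 x 0.546..0.560 zmax 0.191
  y-0.160 n55 x 0.538..0.562 zmax 0.193
  y-0.150 n61 x 0.539..0.562 zmax 0.191
  y-0.120 n4 x 0.539..0.559 zmax 0.132
  y-0.110 n19 x 0.539..0.563 zmax 0.187
  y-0.100 n46 x 0.540..0.562 zmax 0.191
layer 0.06 0.12 527
  y-0.180 n12 x 0.532..0.536 zmax 0.107
  y-0.170 n17 x 0.532..0.540 zmax 0.108
  y-0.160 n28 x 0.533..0.567 zmax 0.119
  y-0.150 n53 x 0.533..0.567 zmax 0.120
  y-0.140 n37 x 0.533..0.569 zmax 0.110
  
[... 3370 characters left out ...]
 n29 x 0.543..0.555 zmax 0.047
  y-0.210 n32 x 0.543..0.556 zmax 0.050
  y-0.200 n24 x 0.543..0.557 zmax 0.050
  y-0.190 n61 x 0.532..0.569 zmax 0.059
  y-0.180 n34 x 0.532..0.565 zmax 0.059
  y-0.170 n23 x 0.537..0.557 zmax 0.049
  y-0.160 n23 x 0.544..0.558 zmax 0.048
  y-0.150 n30 x 0.545..0.566 zmax 0.057
  y-0.140 n19 x 0.546..0.558 zmax 0.048
  y-0.080 n9 x 0.530..0.578 zmax 0.040
  y-0.040 n26 x 0.533..0.580 zmax 0.060
  y0.060 n36 x 0.536..0.582 zmax 0.045
  y0.070 n3 x 0.537..0.583 zmax 0.043
  y0.110 n3 x 0.576..0.582 zmax 0.041
  y0.120 n51 x 0.538..0.586 zmax 0.047
  y0.130 n4 x 0.541..0.555 zmax 0.044
  y0.150 n124 x 0.537..0.589 zmax 0.060
  y0.160 n34 x 0.537..0.589 zmax 0.060
```

```bash
cat >> h.py <<'E'
from scipy.spatial.transform import Rotation as Ro
YAW=0.036
C=np.array([np.sin(YAW),np.cos(YAW),0]);Pv=np.array([np.cos(YAW),-np.sin(YAW),0])
def rot(phi):  # tool x=clamp x, y=-clamp y, down, then tilted towards clamp +x by phi deg
    return Ro.from_matrix(np.column_stack([C,Pv,[0,0,-1]]))*Ro.from_euler('y',phi,degrees=True)
def cur():
    s=env.get_state();q=s["orientation"];return s,Ro.from_quat([q[1],q[2],q[3],q[0]])
def inc(p,phi):
    s,R=cur();T=rot(phi) if np.isscalar(phi) else phi
    d=R.inv().apply(np.array(p)-s["tcp_pos"])/.5;w=(R.inv()*T).as_rotvec()/(2*np.pi)
    print("row",np.round(np.r_[d,w],4).tolist())
E
python3 - <<'E'
from h import *
g=np.array([.426,-.105,.065]);T=rot(60).as_matrix()
print(T[:,2])
inc(g-.12*T[:,2]+[0,0,.03],60)
# finer clamp numbers
for c in("top","side"):
    r,W=cloud(c);x,y,z=[W[...,i] for i in range(3)]
    for n,a in {"saddle1":(.05,.085,.036,.05),"saddle2":(.11,.145,.036,.05),"plate":(.145,.185,.055,.07),"pad":(-.05,-.01,.04,.077),"post":(-.19,-.14,.135,.2),"trig":(-.125,-.085,.135,.2)}.items():
        m=(x>.5)&(x<.62)&(y>a[0])&(y<a[1])&(z>a[2])&(z<a[3])
        q=W[m];print(c,n,len(q),np.percentile(q,[3,50,97],axis=0).round(4).tolist())
E
```

```text
[ 0.03117018  0.86546428 -0.5       ]
row [0.6218, -0.4423, 0.1906, 0.0949, 0.1475, -0.1644]
top saddle1 40 [[0.535, 0.0653, 0.0364], [0.5666, 0.0686, 0.0425], [0.5815, 0.0739, 0.0479]]
top saddle2 41 [[0.5367, 0.1254, 0.0368], [0.571, 0.1304, 0.0435], [0.5831, 0.1339, 0.049]]
top plate 110 [[0.5351, 0.1621, 0.0611], [0.5605, 0.1678, 0.0653], [0.587, 0.1751, 0.0685]]
top pad 120 [[0.5301, -0.047, 0.0464], [0.5515, -0.0288, 0.0704], [0.5765, -0.0231, 0.0753]]
top post 116 [[0.5388, -0.1597, 0.1376], [0.5477, -0.1505, 0.1827], [0.5606, -0.1478, 0.1932]]
top trig 64 [[0.5395, -0.1062, 0.1435], [0.5476, -0.097, 0.1859], [0.5621, -0.0909, 0.1892]]
side saddle1 30 [[0.5365, 0.0597, 0.0363], [0.5444, 0.0649, 0.0417], [0.5826, 0.0715, 0.0445]]
side saddle2 33 [[0.538, 0.1202, 0.0368], [0.574, 0.1244, 0.0407], [0.5855, 0.1311, 0.0464]]
side plate 90 [[0.5386, 0.1558, 0.0556], [0.5616, 0.161, 0.062], [0.5893, 0.1702, 0.0653]]
side pad 72 [[0.5316, -0.0387, 0.0473], [0.5407, -0.0355, 0.0644], [0.5803, -0.0271, 0.0721]]
side post 292 [[0.5391, -0.1674, 0.1372], [0.5511, -0.165, 0.1676], [0.5626, -0.1563, 0.1899]]
side trig 196 [[0.5419, -0.1141, 0.1523], [0.5534, -0.1085, 0.1714], [0.5641, -0.0987, 0.1861]]
```

Emit:
carry_out(increments=[[[0.622,-0.442,0.191,0.095,0.1475,-0.164],[0.622,-0.442,0.191,0.095,0.1475,-0.164],[0.622,-0.442,0.191,0.095,0.1475,-0.164],[0.622,-0.442,0.191,0.095,0.1475,-0.164],[0.622,-0.442,0.191,0.095,0.1475,-0.164]]], jaw=0)

```text
clock: 1.92
tcp_pos: [0.3815, -0.2744, 0.1745]
orientation: [-0.229, 0.814, 0.477, 0.239]
wrist_force: [0.5, -0.1, -1.3]
finger_gap: 0.0854
grip_force: 0.0
```

```bash
python3 - <<'E'
from h import *
s,R=cur();print(s["tcp_pos"],s["joint_pos"],R.as_matrix()[:,2])
inc(np.array([.426,-.105,.095])-.12*rot(60).as_matrix()[:,2],60)
E
```

```text
[ 0.38149557 -0.27438524  0.17447486] [-1.07054112  0.49058315 -0.08053335  1.51889325  0.45326525  0.88823967] [ 0.17027481  0.60146843 -0.78053969]
row [0.0988, 0.0203, 0.1231, 0.036, 0.0554, -0.0618]
```

Emit:
carry_out(increments=[[[0.099,0.0203,0.123,0.036,0.0554,-0.062],[0.099,0.0203,0.123,0.036,0.0554,-0.062],[0.099,0.0203,0.123,0.036,0.0554,-0.062],[0.099,0.0203,0.123,0.036,0.0554,-0.062],[0.099,0.0203,0.123,0.036,0.0554,-0.062]]])

```text
clock: 2.55
tcp_pos: [0.4217, -0.2101, 0.1547]
orientation: [-0.346, 0.626, 0.6, 0.358]
wrist_force: [-0.1, 1.0, 0.5]
finger_gap: 0.0853
grip_force: 0.0
```

```bash
python3 - <<'E'
from h import *
s,R=cur();print(s["tcp_pos"],s["joint_pos"],R.as_matrix()[:,2])
z=rot(60).as_matrix()[:,2]
inc(np.array([.426,-.105,.068])-.10*z,60)
inc(np.array([.426,-.105,.068]),60)
E
```

```text
[ 0.42166444 -0.21011788  0.15470176] [-0.96303338  0.79343545  0.10344732  1.82142311  0.5466337   0.36617893] [ 0.0326092   0.86342667 -0.50341934]
row [-0.0447, 0.0012, 0.0691, 0.0002, 0.0006, -0.0007]
row [-0.0439, 0.0009, 0.2691, 0.0002, 0.0006, -0.0007]
```

Emit:
carry_out(increments=[[[-0.045,0.001,0.069,0,0,0],[-0.045,0.001,0.14,0,0,0],[-0.044,0.001,0.21,0,0,0],[-0.044,0.001,0.269,0,0,0],[-0.044,0.001,0.269,0,0,0]]])

```text
clock: 3.18
tcp_pos: [0.4254, -0.1033, 0.0699]
orientation: [-0.346, 0.625, 0.601, 0.358]
wrist_force: [0.3, -0.1, 0.1]
finger_gap: 0.0855
grip_force: 0.0
```

Emit:
carry_out(increments=[[[0,0,0,0,0,0],[0,0,0,0,0,0],[0,0,0,0,0,0],[0,0,0,0,0,0],[0,0,0,0,0,0]]], jaw=1, squeeze=40)

```text
clock: 3.8
tcp_pos: [0.4264, -0.1055, 0.0689]
orientation: [-0.346, 0.625, 0.6, 0.359]
wrist_force: [1.1, -3.5, 6.2]
finger_gap: 0.0389
grip_force: 41.0
```

```bash
python3 - <<'E'
from h import *
s,R=cur();print(s["tcp_pos"],s["finger_gap"],s["grip_force"],s["wrist_force"])
r=env.read_camera("side");cv2.imwrite("pics/g.png",cv2.resize(r["frame"][180:340,80:330],None,fx=3,fy=3))
inc(s["tcp_pos"]+np.array([0,0,.18]),0)
E
```

```text
[ 0.42641646 -0.10552133  0.06886632] 0.03891969423383271 40.95697581768036 [ 1.11617658 -3.54050594  6.17565777]
row [0.3113, -0.0005, -0.1808, 0.0001, -0.1663, -0.0006]
```

View pics/g.png

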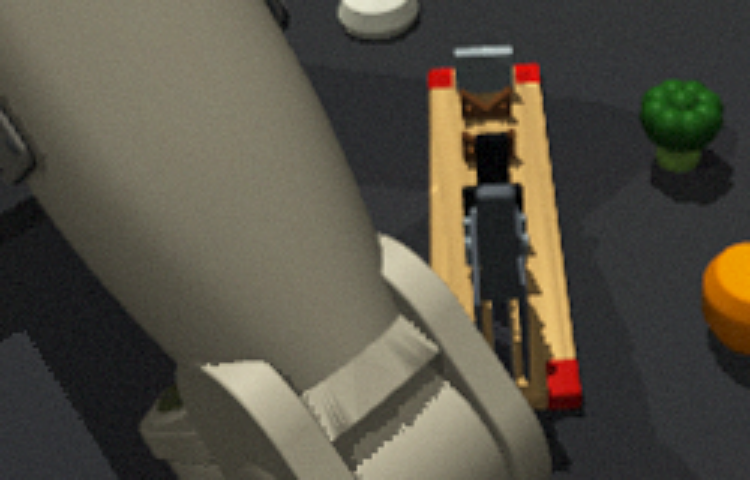

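The picture shows only the arm, which hides the carrot, and the clamp, which is untouched. The 38.9 mm finger gap at 41 N confirms the carrot is gripped, so I'll lift it.

Emit:
carry_out(increments=[[[0.1,0,-0.058,0,0,0],[0.2,0,-0.116,0,0,0],[0.311,0,-0.181,0,0,0],[0.311,0,-0.181,0,0,0],[0.311,0,-0.181,0,0,0]]])

```text
clock: 4.47
tcp_pos: [0.4262, -0.1052, 0.2473]
orientation: [-0.346, 0.625, 0.601, 0.359]
wrist_force: [0.7, 0.2, -1.8]
finger_gap: 0.0389
grip_force: 40.7
```

```bash
python3 - <<'E'
from h import *
s,R=cur();print(s["tcp_pos"],s["finger_gap"],s["grip_force"],s["wrist_force"],s["joint_pos"])
inc([.5598,.093,.24],-30)
inc([.48,.0,.25],0)
E
```

```text
[ 0.42617601 -0.10518411  0.24727126] 0.038931005451208596 40.70160448551178 [ 0.67596264  0.1625841  -1.83245721] [-0.84299624  0.57266005 -0.04588172  1.84483412  0.6413177   0.45145139]
row [0.1921, 0.2521, 0.3582, -0.0003, -0.2495, -0.0004]
row [0.1126, 0.0996, 0.1824, -0.0001, -0.1662, -0.0004]
```

Emit:
carry_out(increments=[[[0.113,0.1,0.182,0,-0.166,0],[0.113,0.1,0.182,0,-0.166,0],[0.113,0.1,0.182,0,-0.166,0],[0.113,0.1,0.182,0,-0.166,0],[0.192,0.252,0.358,0,-0.2495,0]]])

```text
clock: 5.1
tcp_pos: [0.5206, 0.0451, 0.2452]
orientation: [-0.036, 0.722, 0.69, 0.036]
wrist_force: [1.7, -1.8, -2.2]
finger_gap: 0.0391
grip_force: 40.9
```

```bash
python3 - <<'E'
from h import *
s,R=cur();print(s["tcp_pos"],s["finger_gap"],R.as_matrix()[:,2],s["joint_pos"])
inc([.5598,.093,.2],-30)
inc([.5598,.093,.12],-30)
E
```

```text
[0.52056827 0.04512404 0.24523265] 0.039132890832883425 [ 0.00227699  0.10165648 -0.99481696] [-0.12260447  0.21176052 -0.10482503  1.26443586  0.10134526  1.49310323]
row [0.0895, 0.0743, 0.0999, -0.0007, -0.0995, -0.0014]
row [0.0733, 0.0746, 0.2591, -0.0007, -0.0995, -0.0014]
```

Emit:
carry_out(increments=[[[0.09,0.0745,0.1,-0.001,-0.0995,-0.0015],[0.09,0.0745,0.1,-0.001,-0.0995,-0.0015],[0.09,0.0745,0.1,-0.001,-0.0995,-0.0015],[0.09,0.0745,0.1,-0.001,-0.0995,-0.0015],[0.0733,0.0745,0.25,-0.001,-0.0995,-0.0015]]])

```text
clock: 5.72
tcp_pos: [0.5617, 0.0984, 0.1382]
orientation: [0.18, 0.693, 0.675, -0.181]
wrist_force: [1.5, -0.4, -2.5]
finger_gap: 0.0388
grip_force: 41.1
```

```bash
python3 - <<'E'
from h import *
s,R=cur();print(s["tcp_pos"],s["finger_gap"],R.as_matrix()[:,2],s["joint_pos"])
r,W=cloud("side");cv2.imwrite("pics/p.png",cv2.resize(r["frame"][100:300,130:380],None,fx=3,fy=3))
H,S,V=cv2.split(cv2.cvtColor(r["frame"],cv2.COLOR_BGR2HSV))
m=(H>3)&(H<14)&(S>180)&(W[...,0]>.52)&(W[...,0]<.6)&(W[...,1]>-.02)&(W[...,1]<.2)&(W[...,2]>.06)
q=W[m];print(len(q),np.percentile(q,[2,50,98],axis=0))
if len(q)>20:
    c=q.mean(0);u,sv,vt=np.linalg.svd(q-c,full_matrices=False);print(vt[0],sv)
inc([.5598,.093,.061],-30)
E
```

```text
[0.56167718 0.09841354 0.13824069] 0.03880734886738437 [-0.00754093 -0.49273314 -0.8701478 ] [ 0.26670595  0.50242436 -0.04564106  1.17904682 -0.4930613   1.90312844]
508 [[0.54185969 0.02552778 0.11979079]
 [0.55954629 0.05652931 0.14899454]
 [0.57756129 0.13023424 0.15486052]]
[-0.00775757 -0.98934753 -0.14536604] [0.79363066 0.23522194 0.18170189]
row [0.0589, 0.0107, 0.1185, -0.0008, -0.0011, 0.0022]
```

View pics/p.png

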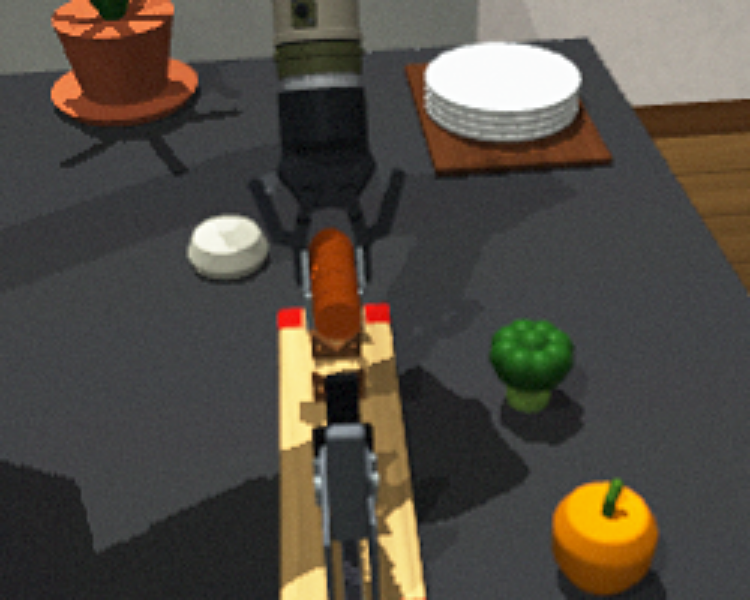

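The carrot hangs horizontally between the fingers over the cradle, with its foot at about (335,320) facing the jaw. I'll lower it part way and check its tilt and sideways offset.

Emit:
carry_out(increments=[[[0.03,0.005,0.05,-0.001,-0.001,0.002],[0.052,0.01,0.088,-0.001,-0.001,0.002],[0.052,0.01,0.088,-0.001,-0.001,0.002],[0.052,0.01,0.088,-0.001,-0.001,0.002]]])

```text
clock: 6.28
tcp_pos: [0.5644, 0.0967, 0.0876]
orientation: [0.184, 0.696, 0.67, -0.182]
wrist_force: [-0.3, -0.9, -1.4]
finger_gap: 0.0392
grip_force: 41.0
```

```bash
cat > t.py <<'E'
from h import *
np.set_printoptions(precision=4,suppress=True)
s,R=cur();print(s["clock"],s["tcp_pos"],s["finger_gap"],s["grip_force"],R.as_matrix()[:,2],s["wrist_force"])
for c in("side","top"):
    r,W=cloud(c)
    H,S,V=cv2.split(cv2.cvtColor(r["frame"],cv2.COLOR_BGR2HSV))
    m=(H>3)&(H<14)&(S>180)&(W[...,0]>.52)&(W[...,0]<.6)&(W[...,1]>-.02)&(W[...,1]<.2)&(W[...,2]>.04)
    q=W[m];b=np.arange(0,.18,.012)
    for l in b:
        k=q[(q[:,1]>=l)&(q[:,1]<l+.012)]
        if len(k)>8: print(c,round(l,3),len(k),"ztop",np.percentile(k[:,2],95),"x",np.percentile(k[:,0],[3,97]),k[:,0].mean())
    if len(q): print("y range",np.percentile(q[:,1],[1,99]))
E
python3 t.py; python3 -c "
from h import *
inc([.5598,.093,.057],-30)"
```

```text
6.275 [0.5644 0.0967 0.0876] 0.03916045857435312 41.024317145347595 [-0.0075 -0.4992 -0.8665] [-0.2783 -0.9449 -1.3534]
side 0.024 128 ztop 0.10321205702469323 x [0.5442 0.5794] 0.5620876435164898
side 0.036 46 ztop 0.10380581272404843 x [0.5436 0.5804] 0.5621437935145113
side 0.048 43 ztop 0.10390777538196003 x [0.5435 0.58  ] 0.5612165842556479
side 0.06 50 ztop 0.10358640768543964 x [0.537 0.58 ] 0.5589825006370538
side 0.072 38 ztop 0.10465943185452647 x [0.5452 0.5792] 0.5610870928138246
side 0.084 45 ztop 0.10471184737675612 x [0.5448 0.5807] 0.5625315988699284
side 0.096 38 ztop 0.10399031195335912 x [0.5451 0.5815] 0.5631767988488069
side 0.108 35 ztop 0.10402321668526619 x [0.548  0.5828] 0.5642660563530154
side 0.12 28 ztop 0.1046267624315597 x [0.5481 0.5799] 0.5635365157703298
y range [0.0242 0.1341]
top 0.024 12 ztop 0.10755777455218088 x [0.5478 0.5743] 0.5604515053122195
top 0.036 60 ztop 0.10695172608444035 x [0.5467 0.575 ] 0.560293274008987
top 0.048 59 ztop 0.10721280621911271 x [0.5462 0.5749] 0.560176620358645
top 0.06 48 ztop 0.10731465237787216 x [0.5461 0.5747] 0.5599219328693458
top 0.072 63 ztop 0.1073137599676528 x [0.5465 0.5772] 0.5611549236876775
top 0.084 62 ztop 0.10767014804557297 x [0.5477 0.5772] 0.5616919928576336
top 0.096 44 ztop 0.1079664450902765 x [0.5503 0.5767] 0.5631357802902378
top 0.108 21 ztop 0.10694890276131894 x [0.5593 0.5771] 0.5682002911081744
y range [0.0339 0.1137]
row [0.0242, -0.0113, 0.0586, 0.002, -0.0003, -0.0011]
```

Emit:
carry_out(increments=[[[0.014,-0.007,0.03,0.002,0,-0.001],[0.022,-0.007,0.053,0.002,0,-0.001],[0.022,-0.007,0.053,0.002,0,-0.001],[0.022,-0.007,0.053,0.002,0,-0.001]]])

```text
clock: 6.88
tcp_pos: [0.5611, 0.0933, 0.0589]
orientation: [0.179, 0.695, 0.671, -0.186]
wrist_force: [-0.2, -0.7, -1.4]
finger_gap: 0.0386
grip_force: 41.0
```

```bash
python3 t.py; python3 -c "
from h import *
inc([.5618,.093,.055],-30)"
```

```text
6.875 [0.5611 0.0933 0.0589] 0.03864608703384235 41.04894697666168 [-0.0195 -0.4985 -0.8667] [-0.2257 -0.6857 -1.3998]
side 0.012 18 ztop 0.06403718481730208 x [0.541  0.5774] 0.5542459517028433
side 0.024 16 ztop 0.07389130945541737 x [0.5399 0.5768] 0.5498928186086754
side 0.036 43 ztop 0.07491930167343498 x [0.5414 0.5777] 0.5586964883980148
side 0.048 46 ztop 0.075217560631645 x [0.5422 0.5765] 0.5592828717021942
side 0.06 44 ztop 0.07533413945230182 x [0.5376 0.5766] 0.5565973167637782
side 0.072 41 ztop 0.07540499952358869 x [0.5409 0.5761] 0.5572693520781253
side 0.084 43 ztop 0.07585886851897063 x [0.5422 0.5773] 0.5607223392445863
side 0.096 37 ztop 0.07547997343235796 x [0.543  0.5785] 0.5595199658574314
side 0.108 39 ztop 0.07591295531404647 x [0.5442 0.579 ] 0.561639027270113
side 0.12 20 ztop 0.07485312931704685 x [0.5443 0.5761] 0.559728053799314
y range [0.0215 0.1362]
top 0.024 32 ztop 0.07706696350781177 x [0.543  0.5692] 0.556201380599967
top 0.036 50 ztop 0.07746630704357779 x [0.5429 0.5721] 0.5559046397589636
top 0.048 56 ztop 0.07886119354025724 x [0.5427 0.5724] 0.5575124291002532
top 0.06 58 ztop 0.07773331283221452 x [0.5429 0.5717] 0.5571534921187882
top 0.072 45 ztop 0.07938692809189189 x [0.5411 0.5716] 0.5566901174311186
top 0.084 58 ztop 0.07838786444930006 x [0.5444 0.5742] 0.5586227543560571
top 0.096 36 ztop 0.07857312781969303 x [0.55   0.5742] 0.5619286459702325
top 0.108 11 ztop 0.07885559038000156 x [0.5575 0.5735] 0.5645757055315694
y range [0.0296 0.1103]
row [0.0036, 0.0008, 0.0076, -0.0001, -0.0002, 0.0]
```

Emit:
carry_out(increments=[[[0.003,0.001,0.0055,0,0,0],[0.003,0.001,0.0055,0,0,0],[0.003,0.001,0.0055,0,0,0]]])

```text
clock: 7.35
tcp_pos: [0.562, 0.0935, 0.0573]
orientation: [0.179, 0.695, 0.671, -0.186]
wrist_force: [-2.5, 2.5, 6.7]
finger_gap: 0.039
grip_force: 41.7
```

Emit:
carry_out(increments=[[[0,0,0,0,0,0],[0,0,0,0,0,0],[0,0,0,0,0,0],[0,0,0,0,0,0],[0,0,0,0,0,0]]], jaw=0)

```text
clock: 7.98
tcp_pos: [0.5619, 0.0933, 0.0559]
orientation: [0.179, 0.695, 0.671, -0.186]
wrist_force: [-0.4, 0.3, -0.2]
finger_gap: 0.0854
grip_force: 0.0
```

```bash
python3 t.py; python3 -c "
from h import *
s,R=cur();inc(s['tcp_pos']-.22*R.as_matrix()[:,2],R)
inc([.5618,-.02,.25],0)"
```

```text
7.975 [0.5619 0.0933 0.0559] 0.0854063825624488 0.0 [-0.0189 -0.4984 -0.8667] [-0.3739  0.3038 -0.189 ]
side 0.012 12 ztop 0.06052271269144363 x [0.5406 0.5759] 0.5538969808554165
side 0.024 22 ztop 0.06746910310773954 x [0.5397 0.577 ] 0.5494720875083916
side 0.036 38 ztop 0.07289553583982376 x [0.5414 0.5775] 0.5581214578774366
side 0.048 41 ztop 0.07363276990401876 x [0.5423 0.5782] 0.5600570167873987
side 0.06 51 ztop 0.07338499490656296 x [0.5392 0.5774] 0.5568557049908935
side 0.072 40 ztop 0.07344161125390992 x [0.541  0.5783] 0.5606874189886805
side 0.084 42 ztop 0.07321634961288834 x [0.5417 0.5798] 0.5601085284756425
side 0.096 38 ztop 0.07305495777959584 x [0.5428 0.5785] 0.5604861650879128
side 0.108 40 ztop 0.07270710438188831 x [0.5434 0.5799] 0.5624606473563641
side 0.12 24 ztop 0.0724045839074961 x [0.5429 0.5793] 0.5589575815169202
y range [0.022  0.1326]
top 0.024 34 ztop 0.0751044929125496 x [0.5409 0.57  ] 0.5555468133475907
top 0.036 53 ztop 0.07634424565276988 x [0.542  0.5696] 0.5551210027617524
top 0.048 52 ztop 0.07717040903824934 x [0.5432 0.5726] 0.5572377121509461
top 0.06 59 ztop 0.07633259575432275 x [0.543  0.5723] 0.5571269949230004
top 0.072 46 ztop 0.07542921115621505 x [0.5407 0.5718] 0.5564944097365867
top 0.084 57 ztop 0.07702776448692629 x [0.5426 0.5715] 0.5569479587478987
top 0.096 45 ztop 0.07661725675964899 x [0.545  0.5734] 0.5587063282982884
top 0.108 14 ztop 0.0765943423037251 x [0.5503 0.5704] 0.5596916964176649
y range [0.0294 0.1112]
row [0.0, 0.0, -0.44, 0.0, 0.0, 0.0]
row [-0.3898, 0.0076, -0.2236, -0.0002, 0.0831, -0.0]
```

Emit:
carry_out(increments=[[[0,0,-0.08,0,0,0],[0,0,-0.18,0,0,0],[0,0,-0.3,0,0,0],[0,0,-0.44,0,0,0],[0,0,-0.44,0,0,0]]])

```text
clock: 8.7
tcp_pos: [0.5676, 0.2055, 0.2511]
orientation: [0.181, 0.695, 0.671, -0.182]
wrist_force: [0.2, 0.4, -0.7]
finger_gap: 0.0855
grip_force: 0.0
```

```bash
python3 t.py; python3 - <<'E'
from h import *
inc([.551,-.06,.27],0)
r,W=cloud("side");cv2.imwrite("pics/l.png",cv2.resize(r["frame"][180:320,180:330],None,fx=4,fy=4))
x,y,z=[W[...,i] for i in range(3)]
for n,a in {"post":(-.19,-.14,.16,.18),"trig":(-.125,-.085,.16,.177),"trigtop":(-.125,-.085,.177,.2),"pad":(-.05,-.01,.04,.077)}.items():
    q=W[(x>.5)&(x<.62)&(y>a[0])&(y<a[1])&(z>a[2])&(z<a[3])];print(n,len(q),np.percentile(q,[3,50,97],axis=0).round(4).tolist())
E
```

```text
8.7 [0.5676 0.2055 0.2511] 0.08547859746179025 0.0 [-0.0111 -0.4957 -0.8684] [ 0.154   0.3959 -0.68  ]
side 0.012 16 ztop 0.06586337592129103 x [0.5408 0.5759] 0.5535081171715923
side 0.024 19 ztop 0.06859004395310299 x [0.5398 0.5771] 0.5486072479397547
side 0.036 39 ztop 0.07281825105230409 x [0.5412 0.5775] 0.5570734887572816
side 0.048 39 ztop 0.0733036072382763 x [0.5428 0.5785] 0.5604243781554699
side 0.06 51 ztop 0.07307266677641068 x [0.5392 0.5774] 0.5580860369713138
side 0.072 41 ztop 0.0731252527465051 x [0.541  0.5782] 0.5594023983555859
side 0.084 42 ztop 0.07263571635885868 x [0.5417 0.58  ] 0.5600352898841571
side 0.096 42 ztop 0.0730578456878707 x [0.5429 0.5789] 0.5612617940745913
side 0.108 30 ztop 0.07372734207249543 x [0.5436 0.5795] 0.562390608180383
side 0.12 27 ztop 0.07177106060294722 x [0.5407 0.5789] 0.5590732614725615
y range [0.0215 0.1348]
top 0.024 27 ztop 0.0769512160364039 x [0.5433 0.5699] 0.5565829393897945
top 0.036 51 ztop 0.07556354403171327 x [0.543  0.5697] 0.55540620911199
top 0.048 50 ztop 0.07565791213389904 x [0.5432 0.5726] 0.55749905272309
[... 259 characters left out ...]
2195 x [0.5436 0.5717] 0.5576573225884444
top 0.108 47 ztop 0.076534821887445 x [0.5433 0.5741] 0.5583238506174228
top 0.12 39 ztop 0.07734688395766864 x [0.5496 0.5742] 0.560388873015227
top 0.132 28 ztop 0.07406041767875916 x [0.5513 0.5707] 0.5613468459386974
y range [0.0307 0.1406]
row [-0.4808, -0.0126, 0.2238, 0.0003, 0.0829, 0.0001]
post 96 [[0.5386, -0.167, 0.1607], [0.5502, -0.1654, 0.1706], [0.5624, -0.1625, 0.1796]]
trig 82 [[0.5425, -0.112, 0.1604], [0.5529, -0.1092, 0.1686], [0.5638, -0.1062, 0.1765]]
trigtop 70 [[0.5431, -0.1082, 0.178], [0.5543, -0.1053, 0.1837], [0.5646, -0.0953, 0.1872]]
pad 71 [[0.5318, -0.0384, 0.0461], [0.5406, -0.0354, 0.0653], [0.5802, -0.0273, 0.0717]]
```

View pics/l.png

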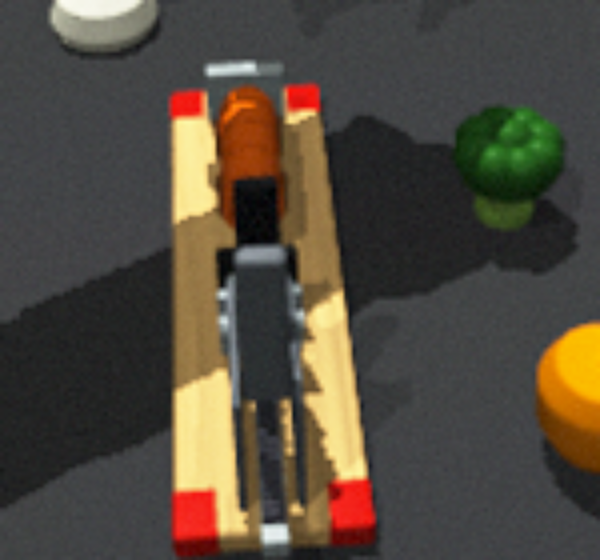

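The picture shows the carrot lying along the cradle on both saddles, at about (250,150), between the end plate and the pad. Next I'll go to the front of the trigger with the fingers closed.

Emit:
carry_out(increments=[[[-0.48,-0.013,0.224,0,0.083,0],[-0.48,-0.013,0.224,0,0.083,0],[-0.48,-0.013,0.224,0,0.083,0],[-0.48,-0.013,0.224,0,0.083,0],[-0.48,-0.013,0.224,0,0.083,0]]], jaw=1, squeeze=20)

```text
clock: 9.48
tcp_pos: [0.5483, -0.0652, 0.2676]
orientation: [-0.001, 0.722, 0.692, -0.001]
wrist_force: [0.2, 0.4, -0.5]
finger_gap: -0.0
grip_force: 0.0
```

```bash
python3 - <<'E'
from h import *
s,R=cur();print(s["tcp_pos"],s["finger_gap"])
inc([.553,-.06,.22],0)
inc([.553,-.06,.174],0)
E
```

```text
[ 0.5483026  -0.06515272  0.26764492] -3.222070580255797e-05
row [0.0108, 0.0093, 0.0953, -0.0005, 0.0001, -0.0012]
row [0.0108, 0.0096, 0.1873, -0.0005, 0.0001, -0.0012]
```

Emit:
carry_out(increments=[[[0.003,0.006,0.095,0,0,-0.001],[0.003,0.006,0.19,0,0,-0.001],[0.003,0.006,0.19,0,0,-0.001],[0.003,0.006,0.19,0,0,-0.001]]])

```text
clock: 9.98
tcp_pos: [0.5532, -0.0587, 0.175]
orientation: [-0.0, 0.717, 0.697, -0.0]
wrist_force: [-0.7, -0.4, 0.6]
finger_gap: -0.0002
grip_force: 0.0
```

Emit:
carry_out(increments=[[[-0.025,0,0,0,0,0],[-0.05,0,0,0,0,0],[-0.05,0,0,0,0,0]]])

```text
clock: 10.35
tcp_pos: [0.5531, -0.0854, 0.1755]
orientation: [0.001, 0.718, 0.696, 0.0]
wrist_force: [0.0, 2.2, 0.4]
finger_gap: 0.0001
grip_force: 0.7
```

Emit:
carry_out(increments=[[[-0.02,0,0,0,0,0],[-0.04,0,0,0,0,0],[-0.056,0,0,0,0,0],[-0.056,0,0,0,0,0]]])

```text
clock: 10.85
tcp_pos: [0.5515, -0.1128, 0.1745]
orientation: [0.0, 0.718, 0.696, -0.0]
wrist_force: [0.1, 3.5, 4.3]
finger_gap: 0.0002
grip_force: 2.1
```

```bash
cat > j.py <<'E'
from h import *
np.set_printoptions(precision=4,suppress=True)
s,R=cur();print(s["clock"],s["tcp_pos"],s["wrist_force"])
for c in("side","top"):
    r,W=cloud(c);x,y,z=[W[...,i] for i in range(3)];g=r["frame"].max(-1)-r["frame"].min(-1)
    for n,a in {"trig":(-.15,-.075,.16,.2),"jaw":(-.09,.05,.062,.079)}.items():
        q=W[(x>.53)&(x<.585)&(y>a[0])&(y<a[1])&(z>a[2])&(z<a[3])&(g<60)]
        if len(q)>5: print(c,n,len(q),np.percentile(q[:,1],[3,25,50,75,97]))
    H,S,V=cv2.split(cv2.cvtColor(r["frame"],cv2.COLOR_BGR2HSV))
    q=W[(H>3)&(H<14)&(S>180)&(abs(x-.56)<.04)&(y>-.02)&(y<.2)&(z>.04)];print(c,"carrot y",np.percentile(q[:,1],[1,99]),np.percentile(q[:,2],95))
E
python3 j.py
```

```text
10.85 [ 0.5515 -0.1128  0.1745] [0.0793 3.4949 4.3267]
side trig 191 [-0.1432 -0.1393 -0.1268 -0.1225 -0.118 ]
side jaw 58 [-0.0626 -0.0604 -0.0249 -0.0211 -0.0172]
side carrot y [0.0206 0.0644] 0.07372948848475996
top trig 19 [-0.1077 -0.1033 -0.1003 -0.0996 -0.099 ]
top jaw 125 [-0.0661 -0.0545 -0.0182 -0.013  -0.0104]
top carrot y [0.0296 0.1432] 0.07274902240789347
```

Emit:
carry_out(increments=[[[-0.012,0,0,0,0,0],[-0.012,0,0,0,0,0],[-0.012,0,0,0,0,0]]])

```text
clock: 11.32
tcp_pos: [0.5513, -0.116, 0.1742]
orientation: [-0.001, 0.717, 0.697, 0.001]
wrist_force: [0.4, 10.4, 3.7]
finger_gap: -0.0001
grip_force: 5.2
```

```bash
python3 j.py
```

```text
11.325 [ 0.5513 -0.116   0.1742] [ 0.4025 10.3764  3.6835]
side trig 183 [-0.1466 -0.1398 -0.1295 -0.1251 -0.1208]
side jaw 63 [-0.0615 -0.0585 -0.0522 -0.0201 -0.0142]
side carrot y [0.0219 0.0563] 0.07366055601227399
top trig 24 [-0.1092 -0.107  -0.1034 -0.103  -0.1025]
top jaw 124 [-0.0867 -0.0523 -0.0183 -0.0128 -0.0084]
top carrot y [0.0295 0.1433] 0.0720319898086479
```

Emit:
carry_out(increments=[[[0.084,0,0,0,0,0],[0.084,0,0,0,0,0],[0.05,0,0,0,0,0],[0.02,0,0,0,0,0],[0.002,0,0,0,0,0]]])

```text
clock: 12.05
tcp_pos: [0.5511, -0.1166, 0.174]
orientation: [-0.002, 0.718, 0.696, 0.002]
wrist_force: [3.0, 27.5, 7.3]
finger_gap: 0.0003
grip_force: 14.0
```

```bash
python3 j.py
```

```text
12.05 [ 0.5511 -0.1166  0.174 ] [ 3.0342 27.5152  7.2753]
side trig 175 [-0.1468 -0.1402 -0.1301 -0.1263 -0.1195]
side jaw 76 [-0.0443 -0.0411 -0.038  -0.0031  0.0048]
side carrot y [0.0222 0.0571] 0.07463168770191252
top trig 26 [-0.1091 -0.1072 -0.1037 -0.1032 -0.1028]
top jaw 128 [-0.0858 -0.0342 -0.0123  0.0055  0.0083]
top carrot y [0.0293 0.1432] 0.07249024509489896
```

Emit:
carry_out(increments=[[[0.084,0,0,0,0,0],[0.084,0,0,0,0,0],[0.06,0,0,0,0,0],[0.035,0,0,0,0,0],[0.012,0,0,0,0,0]]])

```text
clock: 12.78
tcp_pos: [0.5516, -0.1127, 0.1747]
orientation: [-0.0, 0.718, 0.696, 0.0]
wrist_force: [0.0, 6.1, 1.2]
finger_gap: 0.0006
grip_force: 2.8
```

Emit:
carry_out(increments=[[[-0.004,0,0,0,0,0],[-0.004,0,0,0,0,0]]])

```text
clock: 13.02
tcp_pos: [0.5515, -0.1142, 0.1744]
orientation: [0.0, 0.718, 0.696, -0.0]
wrist_force: [0.5, 4.1, 3.1]
finger_gap: 0.0002
grip_force: 2.3
```

```bash
python3 j.py
```

```text
13.025 [ 0.5515 -0.1142  0.1744] [0.4657 4.0691 3.0816]
side trig 185 [-0.1455 -0.1394 -0.1278 -0.1234 -0.1183]
side jaw 63 [-0.027  -0.0248 -0.0227  0.0122  0.0163]
side carrot y [0.0336 0.0623] 0.07371830046626349
top trig 22 [-0.1073 -0.1047 -0.1015 -0.1009 -0.1003]
top jaw 103 [-0.0869 -0.018  -0.015   0.0215  0.0241]
top carrot y [0.0268 0.1433] 0.0729610276401979
```

Emit:
carry_out(increments=[[[0.078,0,0,0,0,0],[0.078,0,0,0,0,0],[0.055,0,0,0,0,0],[0.035,0,0,0,0,0],[0.02,0,0,0,0,0]]])

```text
clock: 13.75
tcp_pos: [0.5518, -0.1039, 0.1748]
orientation: [-0.0, 0.718, 0.696, 0.0]
wrist_force: [-0.2, 8.4, 6.3]
finger_gap: -0.0001
grip_force: 3.9
```

Emit:
carry_out(increments=[[[-0.01,0,0,0,0,0],[-0.018,0,0,0,0,0],[-0.018,0,0,0,0,0]]])

```text
clock: 14.12
tcp_pos: [0.5515, -0.1129, 0.1747]
orientation: [-0.0, 0.718, 0.696, 0.0]
wrist_force: [-0.3, 5.1, 4.5]
finger_gap: 0.0
grip_force: 3.0
```

```bash
python3 j.py
```

```text
14.125 [ 0.5515 -0.1129  0.1747] [-0.3069  5.0501  4.5159]
side trig 192 [-0.1435 -0.1391 -0.127  -0.1227 -0.1176]
side jaw 43 [-0.0156 -0.0142 -0.0131 -0.01    0.0257]
side carrot y [0.035  0.0657] 0.07384124189585414
top trig 19 [-0.1075 -0.1041 -0.1004 -0.0999 -0.0995]
top jaw 106 [-0.0873 -0.0072  0.0119  0.0321  0.0348]
top carrot y [0.0375 0.1538] 0.07367354057999298
```

Emit:
carry_out(increments=[[[0.078,0,0,0,0,0],[0.078,0,0,0,0,0],[0.055,0,0,0,0,0],[0.043,0,0,0,0,0],[0.043,0,0,0,0,0]]])

```text
clock: 14.85
tcp_pos: [0.5522, -0.0919, 0.1746]
orientation: [0.0, 0.718, 0.696, -0.0]
wrist_force: [0.6, 2.2, 3.4]
finger_gap: -0.0003
grip_force: 1.8
```

```bash
python3 j.py
```

```text
14.85 [ 0.5522 -0.0919  0.1746] [0.5615 2.1604 3.3555]
side trig 243 [-0.1205 -0.1182 -0.1154 -0.1044 -0.096 ]
side jaw 77 [-0.0154 -0.0133 -0.0111  0.0239  0.0295]
side carrot y [0.0473 0.0883] 0.07389779753994206
top trig 13 [-0.0844 -0.082  -0.0791 -0.0786 -0.0782]
top jaw 121 [-0.0102 -0.0071 -0.0024  0.0322  0.0357]
top carrot y [0.04  0.156] 0.07276129679166218
```

Now I'll pull in small steps and watch the force.

Emit:
carry_out(increments=[[[-0.008,0,0,0,0,0],[-0.014,0,0,0,0,0],[-0.014,0,0,0,0,0]]])

```text
clock: 15.32
tcp_pos: [0.552, -0.0975, 0.1746]
orientation: [-0.0, 0.718, 0.697, -0.0]
wrist_force: [-0.2, 4.8, 3.9]
finger_gap: 0.0001
grip_force: 2.4
```

Emit:
carry_out(increments=[[[-0.008,0,0,0,0,0],[-0.008,0,0,0,0,0],[-0.008,0,0,0,0,0]]])

```text
clock: 15.7
tcp_pos: [0.5518, -0.1013, 0.1745]
orientation: [-0.0, 0.717, 0.697, -0.0]
wrist_force: [0.3, 5.7, 4.1]
finger_gap: -0.0002
grip_force: 2.5
```

```bash
python3 j.py
```

```text
15.7 [ 0.5518 -0.1013  0.1745] [0.2523 5.7083 4.1401]
side trig 235 [-0.1279 -0.126  -0.1226 -0.1136 -0.1053]
side jaw 57 [-0.0113 -0.0092 -0.0076  0.0265  0.0316]
side carrot y [0.0512 0.073 ] 0.07383375227319103
top trig 17 [-0.096  -0.0923 -0.0896 -0.0883 -0.0878]
top jaw 102 [-0.0837 -0.0018  0.0321  0.0374  0.0401]
top carrot y [0.0427 0.1592] 0.07269476054581644
```

Emit:
carry_out(increments=[[[-0.006,0,0,0,0,0],[-0.01,0,0,0,0,0],[-0.01,0,0,0,0,0]]])

```text
clock: 16.18
tcp_pos: [0.5517, -0.1052, 0.1747]
orientation: [-0.001, 0.717, 0.697, 0.001]
wrist_force: [-0.1, 9.5, 5.8]
finger_gap: 0.0001
grip_force: 4.5
```

Emit:
carry_out(increments=[[[-0.006,0,0,0,0,0],[-0.01,0,0,0,0,0],[-0.01,0,0,0,0,0]]])

```text
clock: 16.55
tcp_pos: [0.5515, -0.1096, 0.1747]
orientation: [-0.001, 0.717, 0.697, 0.001]
wrist_force: [0.0, 10.8, 7.1]
finger_gap: -0.0001
grip_force: 5.7
```

```bash
python3 j.py
```

```text
16.55 [ 0.5515 -0.1096  0.1747] [ 0.0025 10.7799  7.1393]
side trig 205 [-0.1382 -0.136  -0.1264 -0.12   -0.1129]
side jaw 36 [-0.0075 -0.0056 -0.0045 -0.0017  0.0304]
side carrot y [0.0398 0.068 ] 0.07396669872604711
top trig 19 [-0.1053 -0.1003 -0.0973 -0.0968 -0.0962]
top jaw 115 [-0.0866  0.0009  0.0053  0.0373  0.0401]
top carrot y [0.0429 0.1592] 0.07429282850587714
```

Emit:
carry_out(increments=[[[-0.005,0,0,0,0,0],[-0.01,0,0,0,0,0],[-0.01,0,0,0,0,0]]])

```text
clock: 17.02
tcp_pos: [0.5513, -0.1144, 0.1745]
orientation: [-0.002, 0.717, 0.697, 0.001]
wrist_force: [-0.0, 10.7, 5.1]
finger_gap: -0.0004
grip_force: 5.9
```

```bash
python3 j.py
```

```text
17.025 [ 0.5513 -0.1144  0.1745] [-0.0107 10.6791  5.1027]
side trig 185 [-0.1449 -0.1399 -0.1287 -0.1239 -0.1174]
side jaw 41 [-0.007  -0.0049 -0.0037 -0.0013  0.03  ]
side carrot y [0.0393 0.0607] 0.07363414443489932
top trig 22 [-0.1098 -0.1054 -0.1018 -0.1013 -0.1003]
top jaw 111 [-0.0864  0.0034  0.0319  0.0373  0.0401]
top carrot y [0.0427 0.1591] 0.07399937854716233
```

Emit:
carry_out(increments=[[[0.04,0,0,0,0,0],[0.08,0,0,0,0,0],[0.08,0,0,0,0,0],[0.06,0,0,0,0,0],[0.052,0,0,0,0,0]]])

```text
clock: 17.75
tcp_pos: [0.5521, -0.0908, 0.1747]
orientation: [-0.0, 0.718, 0.696, 0.0]
wrist_force: [0.4, 7.2, 6.1]
finger_gap: -0.0
grip_force: 3.4
```

Emit:
carry_out(increments=[[[-0.006,0,0,0,0,0],[-0.01,0,0,0,0,0],[-0.01,0,0,0,0,0]]])

```text
clock: 18.12
tcp_pos: [0.5521, -0.0953, 0.1752]
orientation: [-0.001, 0.718, 0.696, 0.001]
wrist_force: [-1.4, 6.7, 6.8]
finger_gap: -0.0003
grip_force: 3.8
```

```bash
python3 j.py
```

```text
18.125 [ 0.5521 -0.0953  0.1752] [-1.3789  6.6751  6.8393]
side trig 243 [-0.1229 -0.1209 -0.1185 -0.108  -0.0994]
side jaw 68 [-0.0092 -0.0071 -0.0045  0.0286  0.0344]
side carrot y [0.0607 0.0846] 0.07359027948485564
top trig 15 [-0.0867 -0.086  -0.0857 -0.0825 -0.082 ]
top jaw 113 [-0.0865  0.0007  0.0035  0.0373  0.0401]
top carrot y [0.0428 0.1592] 0.07295154858831651
```

Emit:
carry_out(increments=[[[-0.006,0,0,0,0,0],[-0.012,0,0,0,0,0],[-0.012,0,0,0,0,0]]])

```text
clock: 18.6
tcp_pos: [0.5519, -0.1009, 0.1754]
orientation: [-0.001, 0.718, 0.696, 0.001]
wrist_force: [-1.4, 9.8, 7.1]
finger_gap: -0.0
grip_force: 4.7
```

Emit:
carry_out(increments=[[[-0.005,0,0,0,0,0],[-0.008,0,0,0,0,0],[-0.008,0,0,0,0,0]]])

```text
clock: 18.98
tcp_pos: [0.5518, -0.1032, 0.1756]
orientation: [-0.002, 0.717, 0.697, 0.003]
wrist_force: [-0.2, 13.9, 9.2]
finger_gap: -0.0001
grip_force: 7.2
```

```bash
python3 j.py
```

```text
18.975 [ 0.5518 -0.1032  0.1756] [-0.2205 13.9376  9.2488]
side trig 225 [-0.1293 -0.1279 -0.125  -0.1152 -0.1065]
side jaw 47 [-0.0063 -0.0044 -0.0013  0.0281  0.0322]
side carrot y [0.0521 0.0771] 0.07231331926861378
top trig 20 [-0.0977 -0.0942 -0.0903 -0.0899 -0.089 ]
top jaw 115 [-0.0866  0.0034  0.0319  0.0373  0.0402]
top carrot y [0.0428 0.1594] 0.07327084835230166
```

Emit:
carry_out(increments=[[[-0.005,0,0,0,0,0],[-0.009,0,0,0,0,0],[-0.009,0,0,0,0,0]]])

```text
clock: 19.45
tcp_pos: [0.5517, -0.1072, 0.1756]
orientation: [-0.002, 0.717, 0.697, 0.003]
wrist_force: [-1.0, 15.3, 11.4]
finger_gap: 0.0003
grip_force: 8.2
```

```bash
python3 j.py
```

```text
19.45 [ 0.5517 -0.1072  0.1756] [-0.9746 15.2951 11.4093]
side trig 213 [-0.1348 -0.1326 -0.1258 -0.1186 -0.1103]
side jaw 45 [-0.0053 -0.0034 -0.0019  0.0041  0.0305]
side carrot y [0.0438 0.0715] 0.07338975527254668
top trig 21 [-0.1032 -0.0982 -0.095  -0.0942 -0.0936]
top jaw 109 [-0.0864  0.0056  0.032   0.0373  0.0402]
top carrot y [0.0429 0.1592] 0.07379435489249642
```

Emit:
carry_out(increments=[[[-0.005,0,0,0,0,0],[-0.009,0,0,0,0,0],[-0.009,0,0,0,0,0]]])

```text
clock: 19.92
tcp_pos: [0.5515, -0.112, 0.1756]
orientation: [-0.002, 0.717, 0.697, 0.003]
wrist_force: [-0.8, 14.4, 9.5]
finger_gap: 0.0001
grip_force: 7.7
```

```bash
python3 j.py
```

```text
19.925 [ 0.5515 -0.112   0.1756] [-0.7664 14.3808  9.4773]
side trig 193 [-0.1413 -0.1386 -0.1267 -0.122  -0.1142]
side jaw 34 [-0.0038 -0.0025 -0.0013  0.0007  0.0033]
side carrot y [0.0405 0.0658] 0.07347605941986071
top trig 21 [-0.1077 -0.103  -0.0999 -0.0992 -0.0986]
top jaw 110 [-0.0868  0.006   0.0321  0.0373  0.0401]
top carrot y [0.0428 0.1592] 0.07372510574471158
```

Emit:
carry_out(increments=[[[-0.003,0,0,0,0,0],[-0.005,0,0,0,0,0],[-0.005,0,0,0,0,0],[-0.005,0,0,0,0,0]]])

```text
clock: 20.52
tcp_pos: [0.5514, -0.1138, 0.1754]
orientation: [-0.002, 0.717, 0.697, 0.003]
wrist_force: [-0.8, 16.6, 9.5]
finger_gap: -0.0001
grip_force: 9.1
```

Emit:
carry_out(increments=[[[0,0,0,0,0,0],[0,0,0,0,0,0],[0,0,0,0,0,0],[0,0,0,0,0,0],[0,0,0,0,0,0]]])

```text
clock: 21.15
tcp_pos: [0.5514, -0.1138, 0.1754]
orientation: [-0.002, 0.717, 0.697, 0.003]
wrist_force: [0.3, 17.1, 10.2]
finger_gap: 0.0001
grip_force: 9.1
```

```bash
python3 j.py; python3 - <<'E'
from h import *
r=env.read_camera("side");cv2.imwrite("pics/f.png",cv2.resize(r["frame"][180:320,180:330],None,fx=4,fy=4))
r=env.read_camera("top");cv2.imwrite("pics/ft.png",cv2.resize(r["frame"][160:260,190:370],None,fx=4,fy=4))
E
```

```text
21.15 [ 0.5514 -0.1138  0.1754] [ 0.3192 17.0662 10.1568]
side trig 188 [-0.1439 -0.139  -0.1281 -0.1234 -0.1191]
side jaw 36 [-0.0042 -0.0021 -0.0008  0.0004  0.0348]
side carrot y [0.0397 0.0592] 0.07420937764180552
top trig 26 [-0.1073 -0.1044 -0.1013 -0.1008 -0.1004]
top jaw 108 [-0.0687  0.0061  0.032   0.0373  0.0401]
top carrot y [0.0428 0.1592] 0.07426743352661556
```

View pics/f.png

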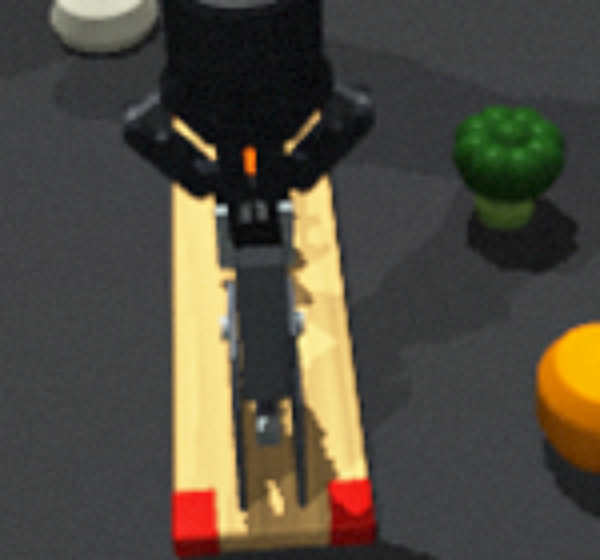

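View pics/ft.png

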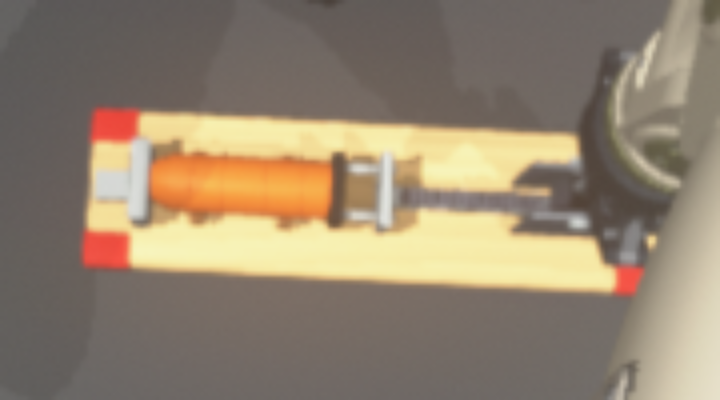

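The side picture shows the fingers on the trigger. The top picture shows the carrot (150–333, 185) clamped between the end plate and the pad. The distance from pad to jaw plate has shrunk from 39.5 mm to 31.2 mm, so the pad is pressed in about 8 mm. The other vegetables that show are where they were.

```bash
python3 -c "
from workcell import env
print(env.hand_in())"
```

```text
the job is handed in; nothing more can be done
None
```

I laid the carrot in the cradle, clamped it by pumping the trigger, and handed the job in at about 21 s. The trigger is still held and the pad is pressed in about 8 mm by camera measurement; the hand-in returned no verdict.

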